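# Sort the lab bench glassware into its trays

### The arm

A 7-joint arm with a two-finger parallel gripper is mounted at the origin on the work surface. World frame = base frame: x ahead of the robot, y to its left, z up, the work surface at z = 0. Lengths are in m, angles in rad, forces in N, time in s.
With the tool pointing down it reaches from about 0.35 to 0.9 m from the base axis. Payload 19.9 kg.
Tool frame: the origin (TCP) lies at the very end of the fingers, on their centre line; the grasp point (between the pads) lies 19 mm behind it; z points along the fingers, y is the line along which they close (so a half turn about z gives the same grasp; the last joint's range is limited). The gripper opens to 85 mm and grips with 20 to 120 N. Pads are 22 mm wide; open, the fingers measure 114 mm over their backs; the gripper's body (76 mm by 85 mm) begins 54 mm behind the grasp point. The pads swing forward as they close: fully open they stand 13 mm farther back than shut.
Start: joints at [-0.042, 0.417, -0.01, 1.614, 0.005, 1.111, -0.053], TCP at [0.625, 0, 0.231] pointing down, gripper open.
Joint ranges: [-2.81, 2.81], [-0.39, 2.02], [-1.27, 1.25], [0.06, 2.57], [-1.19, 4.33], [0.19, 2], [-2.82, 2.82]. Speed limits (rad/s): [1.89, 1.89, 2.39, 2.39, 3.01, 3.01, 3.01].

### API

Orientations are given as a rotation vector (axis times angle).
In Python, from cell import env gives the robot as it stands.
- The arm moves only by the tool apply_moves, never from a script. Its argument "targets" is a list that holds one entry, the list of rows, each a list of 4 numbers: the shift along the tool's x, y, z in a scale on which 1.0 is 0.6 m, then the turn about the tool's z in fractions of the full range, 1 being pi/2 rad. In form: [[[tx, ty, tz, roll], ...]]. A call has 1 to 8 rows; each row is the pose to reach, as a shift and turn from the pose commanded when the call began, along the tool's axes at that moment; what a row does not reach only later rows make up. A row lasts 1/8 s, in which the tool goes at most 62.5 mm and 10.7 degrees, less where a joint would pass 70% of its speed; a pose out of reach is approached as far as the arm can. No shift or turn number may pass 1 either way. A call with a gripper value outside its range is refused whole. "hand" is the closure, from -1 (fully open) to 1 (shut), set as the call begins (left out, the last holds). The fingers move at their own pace and stop on an object; "newtons" is the grip in N (left out, the last holds). Time passes only in rows, so rows that repeat a pose let the fingers close. It gives the time, the measured TCP pose, the force, the opening and the grip force at its end, in the units of the state.
- env.read_state(): the state, without advancing time (a new reading comes with each control period).
- env.snapshot(name): name is "scene" or "side" or "wrist"; returns a dict with "image" (400x640x3 uint8, red, green, blue), "fx", "fy", "cx", "cy" (pixels), "D" ([k1, k2, p1, p2, k3] as OpenCV has them; the pictures are not rectified), "extrinsics" (4x4, takes a point from camera to world coordinates); the wrist camera has in their place "tool_from_camera" (4x4, takes a point from camera to tool coordinates, whose origin is the TCP and whose axes are the flange's). Camera axes: x right, y down, z forward; pixel columns grow to the right and rows downward; lengths in m; the calibration is good to about 2 mm. A picture is of the moment at which its call begins: read the wrist's pose just before it. There is no depth.
- env.job_done(): hands the job in; it is judged then, once.
The state is a dict: "clock": time; "joint_positions": joint angles; "qvel": joint speeds; "joint_efforts": joint torques, N m; "eef_pos": TCP position; "tcp_rot": TCP orientation; "contact_force": force on the tool from outside, world axes, zero at the start; "wrist_torque": the same for the moment, N m; "gripper_width": finger opening in m; "finger_force": force on a finger pad.
Only numpy, scipy, OpenCV 4.12 (cv2) and the standard library are available. Lean on these libraries where they do the work, as an engineer would, in place of code of your own. Each camera call takes 0.05 s, during which the arm holds its last target. There are 200 camera calls.

### The job

Put the things standing about on the lab bench away: the two blue-capped bottles into the blue tray, the two orange-lidded jars into the orange tray and the flask with the green stopper into the green tray, each standing upright on the floor of a bay of its own. Set them down gently rather than dropping them, do not tip any of them over, and leave the tube rack and the wash bottle where they are.

Things in the scene. Friction and masses are not known exactly. Their poses are not given: they have to be found in the camera images.
- bottle_a: One of two identical small reagent bottles (a): round, standing, 92 mm tall, milky glass body 48 mm in diameter up to 56 mm height with a paper label, then a shoulder; blue screw cap 40 mm in diameter from 65 to 92 mm height. About 0.12 kg. Origin at the centre of its underside, z up.
- jar_a: One of two identical specimen jars (a): round, squat, standing, 62 mm tall, cream body 48 mm in diameter up to 44 mm height, orange lid 52 mm in diameter from 44 to 62 mm height. About 0.09 kg. Origin at the centre of its underside, z up.
- bottle_b: One of two identical small reagent bottles (b): round, standing, 92 mm tall, milky glass body 48 mm in diameter up to 56 mm height with a paper label, then a shoulder; blue screw cap 40 mm in diameter from 65 to 92 mm height. About 0.12 kg. Origin at the centre of its underside, z up.
- jar_b: One of two identical specimen jars (b): round, squat, standing, 62 mm tall, cream body 48 mm in diameter up to 44 mm height, orange lid 52 mm in diameter from 44 to 62 mm height. About 0.09 kg. Origin at the centre of its underside, z up.
- flask: Small conical flask, pale blue-green glass, standing: base 52 mm in diameter narrowing from 6 mm height to a neck 22 mm in diameter at 48 mm height (lip 27 mm at 60 to 64 mm); closed by a green stopper 26 mm in diameter from 64 to 90 mm height; 90 mm tall in all. About 0.09 kg. Origin at the centre of its underside, z up.
- tray_blue: Blue open plastic tray fixed to the bench: 80 mm along its x, 154 mm along its y, 24 mm tall; walls 4 mm, floor 4 mm thick. One cross wall, 21 mm tall and 4 mm thick, at y = 0 makes two equal bays, each about 72 x 71 mm inside, centred 37.5 mm either side of the middle along the tray's y. Origin at the centre of its underside on the bench, z up.
- tray_orange: Orange open plastic tray fixed to the bench: 80 mm along its x, 154 mm along its y, 24 mm tall; walls 4 mm, floor 4 mm thick. One cross wall, 21 mm tall and 4 mm thick, at y = 0 makes two equal bays, each about 72 x 71 mm inside, centred 37.5 mm either side of the middle along the tray's y. Origin at the centre of its underside on the bench, z up.
- tray_green: Green open plastic tray fixed to the bench: 80 mm along its x, 154 mm along its y, 24 mm tall; walls 4 mm, floor 4 mm thick. One cross wall, 21 mm tall and 4 mm thick, at y = 0 makes two equal bays, each about 72 x 71 mm inside, centred 37.5 mm either side of the middle along the tray's y. Origin at the centre of its underside on the bench, z up.
- tube_rack: Bystander: white tube rack standing on the bench, 160 mm along its x, 70 mm along its y, 55 mm tall, with five yellow-capped tubes stuck in it that reach 97 mm height (all one piece, 0.6 kg, loose). Origin at the centre of its underside.
- wash_bottle: Bystander: white wash bottle with red cap and red bent spout, 68 mm in diameter, 153 mm tall, loose, 0.35 kg. The spout reaches 48 mm out along its -x. Origin at the centre of its underside.
There are look-alikes about, which are no part of the job. Leave any pink look-alike of the bottle_a alone. What is shaped like the jar_a but black or purple is not meant.

How it is judged:
By the outcome, as a careful person would: the job done as asked, in the order asked, and still so for the second after the job is handed in, with the robot touching nothing.
It also fails if it takes over 128 s, if anything falls off the work surface, if the arm or the gripper's body presses on something with over 40 N, if the wrist force passes 120 N, or if a joint passes its speed limit or range.

## Working session

There is one attempt and no reset: what is moved stays moved. The work goes in short steps, Python scripts to look and compute and a tool call to move; the robot and the scene stay as the last step left them, time stands still between calls to the robot, and variables do not carry over. Pictures are saved under pics/ and viewed, at most 14 in all, crops included, and the job is handed in when it is done.

Besides the shell and the picture viewer there is one more tool, called after "Request:" by a JSON object that holds its "api" and its "payload". apply_moves: Moves the arm, as the interface text tells. Its arguments: {"type":"object","properties":{"targets":{"type":"array","items":{"type":"array","items":{"type":"array","items":{"type":"number"}}}},"hand":{"type":"number"},"newtons":{"type":"number"}},"required":["targets"]}

```bash
mkdir -p pics; cat > h.py <<'E'
import numpy as np, cv2, json
from cell import env
def snap(n,f):
    s=env.snapshot(n); cv2.imwrite(f'pics/{f}.png',s['image'][:,:,::-1]); return s
E
python3 - <<'E'
from h import *
import pickle
print(env.read_state())
for n in ['scene','side','wrist']:
    s=snap(n,n+'0'); pickle.dump(s,open(n+'0.pkl','wb'))
    print({k:v for k,v in s.items() if k!='image'})
E
```

```text
{'clock': 0.0, 'joint_positions': array([-0.04148333,  0.41797806, -0.01029403,  1.61416479,  0.00471294,
        1.11063768, -0.05301308]), 'qvel': array([-1.48061579e-03, -6.01611678e-04, -1.02387698e-03, -1.37131795e-03,
        8.95255823e-04, -8.70973173e-04, -9.16847803e-05]), 'joint_efforts': array([ 3.43503270e-04, -8.64444852e+01,  6.79280274e-01, -4.34903777e+01,
        1.92400004e-02,  7.37222959e-03,  1.31192037e-04]), 'eef_pos': array([ 6.24675388e-01, -2.88170322e-05,  2.30661691e-01]), 'tcp_rot': array([-2.22093960e+00, -2.22088632e+00,  1.40301934e-03]), 'contact_force': array([0.75858218, 0.46540322, 0.30943841]), 'wrist_torque': array([-0.03312425,  0.01602941,  0.03876456]), 'finger_force': 0.0, 'gripper_width': 0.08543074175988548}
{'fx': 384.42817123836255, 'fy': 384.42817123836255, 'cx': 324.29566407990205, 'cy': 204.3976306004179, 'D': array([-0.00246946,  0.        ,  0.        ,  0.        ,  0.        ]), 'extrinsics': array([[ 0.56395274,  0.51670045, -0.64418782,  1.20018754],
       [ 0.82576538, -0.34500492,  0.44618734, -0.48053036],
       [ 0.0082972
[... 390 characters left out ...]
52707, -0.73212174,  1.07733675],
       [ 0.01152356, -0.74302596, -0.66916338,  1.02101515],
       [ 0.        ,  0.        ,  0.        ,  1.        ]])}
{'fx': 287.11470591775986, 'fy': 287.11470591775986, 'cx': 324.6912341290708, 'cy': 206.438879245551, 'D': array([-0.00778237,  0.        ,  0.        ,  0.        ,  0.        ]), 'tool_from_camera': array([[ 6.72934913e-04, -9.51489879e-01, -3.07679309e-01,
         7.86968526e-02],
       [ 9.99999425e-01,  8.97047863e-04, -5.86966468e-04,
         9.03125582e-04],
       [ 8.34495720e-04, -3.07678737e-01,  9.51489936e-01,
        -1.43501516e-01],
       [ 0.00000000e+00,  0.00000000e+00,  0.00000000e+00,
         1.00000000e+00]])}
```

View pics/scene0.png

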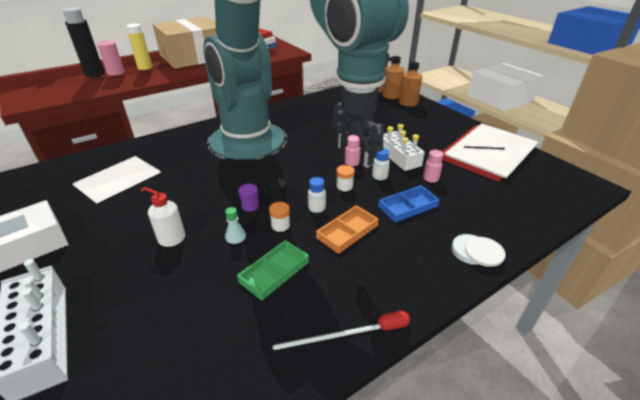

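View pics/side0.png

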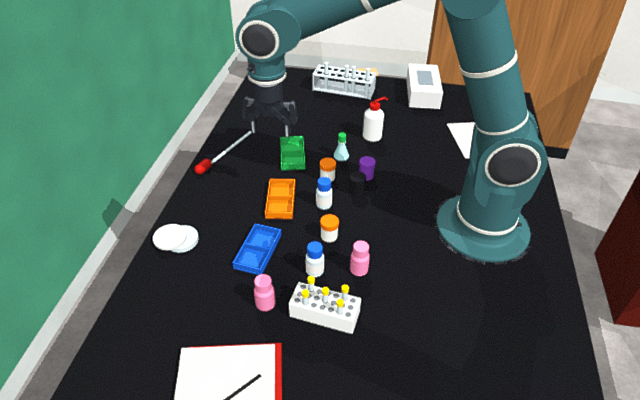

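View pics/wrist0.png

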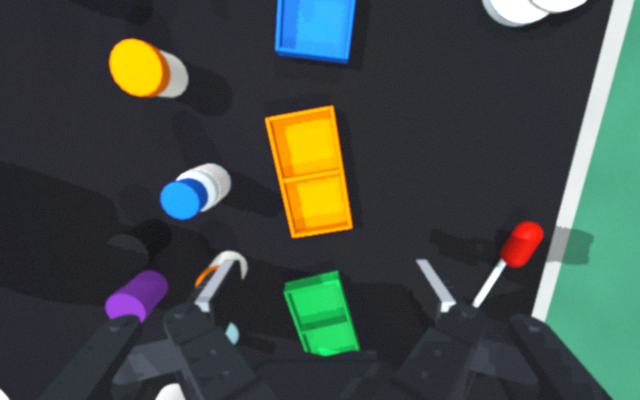

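The targets are the blue caps at scene (317,185) and (381,157), the orange lids at (280,210) and (345,172), and the green stopper at (232,213). The look-alikes are pink bottles at scene (353,150) and (433,166), the purple jar at (249,197), and the black jar at side (358,185). Next I'll triangulate the silhouette centroids, since the caps and trays are centrally symmetric solids.

```bash
cat >> h.py <<'E'
from scipy.spatial.transform import Rotation as R
HUE={'blue':(100,128,130,60),'orange':(5,22,140,90),'green':(55,85,110,50)}
def campose(s,st=None):
    if 'extrinsics' in s: return s['extrinsics']
    T=np.eye(4); T[:3,:3]=R.from_rotvec(st['tcp_rot']).as_matrix(); T[:3,3]=st['eef_pos']
    return T@s['tool_from_camera']
def K(s): return np.array([[s['fx'],0,s['cx']],[0,s['fy'],s['cy']],[0,0,1.]])
def rays(s,E,px):
    p=cv2.undistortPoints(np.float64(px).reshape(-1,1,2),K(s),s['D'])[:,0]
    d=np.c_[p,np.ones(len(p))]@E[:3,:3].T
    return E[:3,3],d/np.linalg.norm(d,axis=1)[:,None]
def toplane(s,E,px,z):
    c,d=rays(s,E,px); return c+d*((z-c[2])/d[:,2])[:,None]
def blobs(s,col,amin=40):
    hsv=cv2.cvtColor(s['image'],cv2.COLOR_RGB2HSV); a=HUE[col]
    m=cv2.inRange(hsv,(a[0],a[2],a[3]),(a[1],255,255))
    cs,_=cv2.findContours(m,cv2.RETR_EXTERNAL,cv2.CHAIN_APPROX_NONE)
    out=[]
    for c in cs:
        h=cv2.convexHull(c); M=cv2.moments(h)
        if M['m00']>amin: out.append((np.array([M['m10']/M['m00'],M['m01']/M['m00']]),M['m00'],h[:,0]))
    return out
E
python3 - <<'E'
from h import *
import pickle
st=env.read_state()
Z={'blue':.0785,'orange':.053,'green':.077}
for n in ['scene','side','wrist']:
    s=pickle.load(open(n+'0.pkl','rb')); E=campose(s,st)
    for c in HUE:
        for p,a,h in blobs(s,c):
            q=[toplane(s,E,[p],z)[0,:2].round(3) for z in (Z[c],.012)]
            print(n,c,p.round(),a,'cap',q[0],'tray',q[1])
            if 0.35<np.hypot(*q[1])<0.95 and a>800:
                w=toplane(s,E,cv2.approxPolyDP(h,2,True)[:,0],.024)[:,:2]; e=np.roll(w,-1,0)-w
                print('   edges',[(round(np.hypot(*v),3),round(np.degrees(np.arctan2(v[1],v[0]))%180)) for v in e])
E
```

```text
scene blue [408. 203.] 1416.0 cap [0.676 0.147] tray [0.62  0.215]
   edges [(np.float64(0.041), 121), (np.float64(0.138), 84), (np.float64(0.076), 179), (np.float64(0.043), 132), (np.float64(0.139), 84), (np.float64(0.018), 39), (np.float64(0.07), 171)]
scene blue [316. 183.] 195.0 cap [ 0.471 -0.003] tray [0.392 0.049]
scene blue [382. 155.] 105.5 cap [0.454 0.251] tray [0.373 0.329]
scene blue [456. 107.] 276.0 cap [0.345 0.719] tray [0.253 0.849]
scene blue [634.  32.] 82.0 cap [0.212 2.498] tray [0.105 2.818]
scene blue [588.  29.] 2648.0 cap [0.019 2.33 ] tray [-0.109  2.633]
scene orange [347. 228.] 1673.0 cap [ 0.644 -0.027] tray [0.609 0.002]
   edges [(np.float64(0.038), 128), (np.float64(0.138), 99), (np.float64(0.075), 12), (np.float64(0.034), 142), (np.float64(0.144), 100), (np.float64(0.083), 13)]
scene orange [279. 209.] 273.5 cap [ 0.484 -0.13 ] tray [ 0.438 -0.108]
scene orange [345. 171.] 192.5 cap [0.433 0.125] tray [0.385 0.164]
scene orange [401.  85.] 1295.0 cap [0.014 0.749] tray [-0.062  0.827]
   edges [(np.float64(0.08), 93), (np.float64(0.118), 7), (np.floa
[... 2546 characters left out ...]
(0.072), 9)]
wrist orange [138.  68.] 2784.5 cap [0.435 0.124] tray [0.41  0.129]
   edges [(np.float64(0.011), 26), (np.float64(0.013), 4), (np.float64(0.023), 158), (np.float64(0.021), 118), (np.float64(0.012), 86), (np.float64(0.014), 57), (np.float64(0.02), 26), (np.float64(0.022), 174), (np.float64(0.012), 148), (np.float64(0.019), 118), (np.float64(0.011), 89), (np.float64(0.021), 57)]
wrist green [321. 314.] 4692.5 cap [ 0.621 -0.158] tray [ 0.62 -0.21]
   edges [(np.float64(0.142), 105), (np.float64(0.051), 16), (np.float64(0.036), 168), (np.float64(0.108), 106), (np.float64(0.018), 83), (np.float64(0.077), 16)]
wrist green [607. 243.] 20411.0 cap [ 0.948 -0.061] tray [ 1.018 -0.091]
```

```bash
python3 - <<'E'
from h import *
import pickle
S={n:pickle.load(open(n+'0.pkl','rb')) for n in ['scene','side','wrist']}
st=env.read_state()
for n,nm,p,z in [('side','black',(358,185),.031),('side','purple',(367,168),.031),('scene','purple',(249,198),.031),('wrist','purple lid',(137,296),.031),
 ('side','pink1',(360,258),.046),('scene','pink1',(353,151),.046),('side','pink2',(264,293),.046),('scene','pink2',(433,167),.046),
 ('side','wash body',(373,125),.05),('scene','wash body',(168,223),.05),('scene','wash spout',(144,189),.145),('side','spout',(385,98),.145)]+[('side','tube',p,.09) for p in [(311,281),(325,292),(345,289),(305,296),(340,304)]]+[('side','racktopcorner',p,.055) for p in [(294,285),(361,300)]]:
    print(n,nm,toplane(S[n],campose(S[n],st),[p],z)[0,:2].round(3))
a=cv2.resize(S['side']['image'][120:320,250:400],None,fx=3.9,fy=3,interpolation=cv2.INTER_CUBIC)
g=(255*(a/255.)**.5).astype(np.uint8)
cv2.imwrite('pics/crop1.png',g[:,:,::-1])
E
```

```text
side black [ 0.379 -0.076]
side purple [ 0.361 -0.164]
scene purple [ 0.368 -0.164]
wrist purple lid [ 0.361 -0.165]
side pink1 [0.335 0.229]
scene pink1 [0.345 0.225]
side pink2 [0.55  0.385]
scene pink2 [0.56  0.373]
side wash body [ 0.367 -0.385]
scene wash body [ 0.373 -0.389]
scene wash spout [ 0.338 -0.413]
side spout [ 0.336 -0.416]
side tube [0.438 0.361]
side tube [0.4   0.386]
side tube [0.355 0.369]
side tube [0.443 0.406]
side tube [0.36  0.413]
side racktopcorner [0.482 0.354]
side racktopcorner [0.315 0.367]
```

View pics/crop1.png

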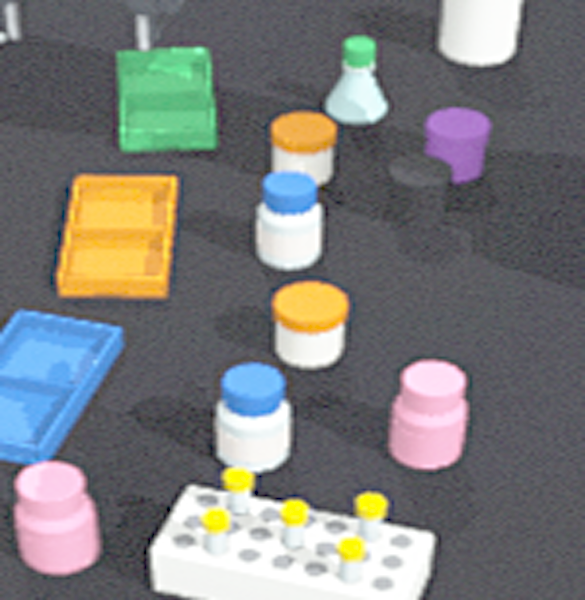

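The crop confirms the choice: blue caps at (290,192) and (253,388), orange lids at (303,132) and (310,305), green stopper at (358,50). The pink, purple and black ones are clearly different. I'll start with bottle_b.

The rows are not in the units I measure in: shifts go in shares of 0.6 m and turns go in shares of pi/2 rad. I convert before sending: 0.25 m is 0.4167, -0.172 m is -0.2867.

Request:
{"api": "apply_moves", "payload": {"targets": [[[0.0667,-0.05,0,0],[0.15,-0.1,0,0],[0.2333,-0.1583,0,0],[0.3167,-0.2167,0,0],[0.3833,-0.2583,0,0],[0.4167,-0.2867,0.0333,0],[0.4167,-0.2867,0.0833,0],[0.4167,-0.2867,0.1167,0]]], "hand": -1, "newtons": 30}}

```text
clock: 1.15
eef_pos: [0.4523, 0.25, 0.16]
tcp_rot: [-2.22, -2.222, 0.002]
contact_force: [0.9, 0.4, 1.0]
gripper_width: 0.0855
finger_force: 0.0
```

```bash
python3 - <<'E'
from h import *
st=env.read_state(); s=snap('wrist','w1'); E=campose(s,st); print(st['eef_pos'])
for p,a,h in blobs(s,'blue',100): print(p.round(),a,'cap',toplane(s,E,[p],.0785)[0].round(4),'tray',toplane(s,E,[p],.012)[0].round(4), h.min(0),h.max(0))
E
```

```text
[0.45234516 0.25002564 0.16004062]
[325. 214.] 2223.0 cap [0.4532 0.2497 0.0785] tray [0.4531 0.2264 0.012 ] [298 186] [351 240]
[482. 215.] 12177.5 cap [0.5844 0.2483 0.0785] tray [0.6231 0.2245 0.012 ] [427 144] [546 293]
```

View pics/w1.png

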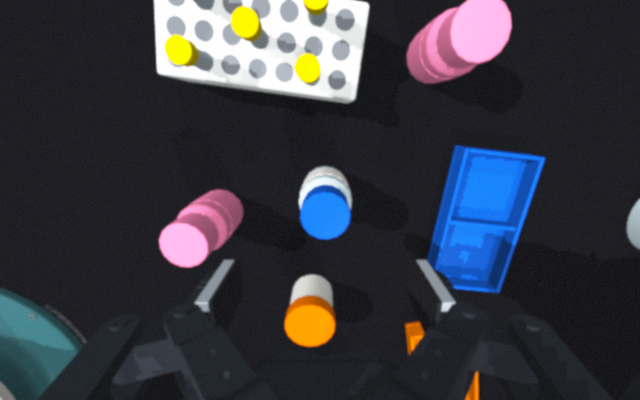

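The wrist view shows the cap at (325,214), which is (0.453,0.250), as expected. Lowering and closing.

Converted, 0.105 m is 0.175, 0.098 m is 0.1633.

Request:
{"api": "apply_moves", "payload": {"targets": [[[0,0.0017,0.0667,0],[0,0.0017,0.1333,0],[0,0.0017,0.1633,0],[0,0.0017,0.175,0],[0,0.0017,0.175,0]]]}}

```text
clock: 1.82
eef_pos: [0.4541, 0.2501, 0.0566]
tcp_rot: [-2.221, -2.221, 0.0]
contact_force: [0.2, 1.1, -0.1]
gripper_width: 0.0857
finger_force: 0.0
```

Request:
{"api": "apply_moves", "payload": {"targets": [[[0,0,0,0],[0,0,0,0],[0,0,0,0],[0,0,0,0],[0,0,0,0],[0,0,0,0]]], "hand": 1, "newtons": 30}}

```text
clock: 2.58
eef_pos: [0.454, 0.2502, 0.0571]
tcp_rot: [2.221, 2.221, 0.001]
contact_force: [-4.8, -3.0, 16.1]
gripper_width: 0.0406
finger_force: 27.7
```

Converted, 0.169 m is 0.2817, 0.007 m is 0.0117.

Request:
{"api": "apply_moves", "payload": {"targets": [[[0,0,-0.025,0],[0,0,-0.0833,0],[0,0.0333,-0.125,0],[0.0033,0.1,-0.125,0],[0.0083,0.175,-0.125,0],[0.0117,0.2417,-0.125,0],[0.0117,0.2817,-0.125,0],[0.0117,0.2817,-0.125,0]]]}}

```text
clock: 3.58
eef_pos: [0.6242, 0.2564, 0.1316]
tcp_rot: [2.223, 2.22, 0.0]
contact_force: [-0.8, 0.0, -0.5]
gripper_width: 0.039
finger_force: 35.9
```

```bash
python3 - <<'E'
from h import *
s=snap('side','s2'); t=snap('scene','c2')
a=cv2.resize(s['image'][170:300,200:360],(640,520)); b=cv2.resize(t['image'][120:250,330:490],(640,520))
cv2.imwrite('pics/m2.png',cv2.resize(np.hstack([a,b])[:,:,::-1],(800,325)))
E
```

```text
(no output)
```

View pics/m2.png

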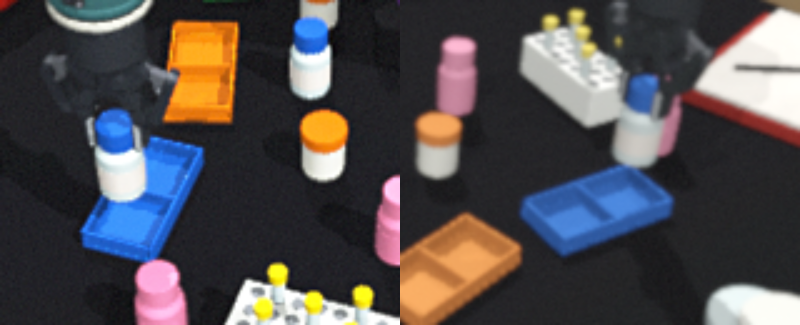

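Converted, 0.069 m is 0.115, 0.06 m is 0.1.

Request:
{"api": "apply_moves", "payload": {"targets": [[[0,-0.0017,0.05,0],[0,-0.0017,0.0833,0],[0,-0.0017,0.1,0],[0,-0.0017,0.1083,0],[0,-0.0017,0.1133,0],[0,-0.0017,0.115,0],[0,-0.0017,0.115,0]]]}}

```text
clock: 4.55
eef_pos: [0.6222, 0.2571, 0.0629]
tcp_rot: [2.221, 2.221, 0.001]
contact_force: [-1.6, -1.0, 3.6]
gripper_width: 0.0394
finger_force: 36.4
```

Converted, 0.0015 m is 0.0025, 0.001 m is 0.0017.

Request:
{"api": "apply_moves", "payload": {"targets": [[[0,0,0.0017,0],[0,0,0.0025,0],[0,0,0.0025,0]]]}}

```text
clock: 4.92
eef_pos: [0.6224, 0.2573, 0.0628]
tcp_rot: [2.221, 2.221, 0.002]
contact_force: [-9.3, -2.9, 22.8]
gripper_width: 0.039
finger_force: 39.7
```

Converted, -0.1 m is -0.1667, -0.08 m is -0.1333.

Request:
{"api": "apply_moves", "payload": {"targets": [[[0,0,-0.0025,0],[0,0,-0.0025,0],[0,0,-0.0025,0],[0,0,-0.0025,0],[0,0,-0.05,0],[0,0,-0.1333,0],[0,0,-0.1667,0]]], "hand": -1}}

```text
clock: 5.8
eef_pos: [0.6229, 0.2574, 0.1637]
tcp_rot: [2.221, 2.221, 0.005]
contact_force: [-0.1, 0.1, -0.2]
gripper_width: 0.085
finger_force: 0.0
```

```bash
cat > m.py <<'E'
from h import *
import sys
Z={'blue':.0785,'orange':.053,'green':.077}
col,dz=sys.argv[1],float(sys.argv[2])
st=env.read_state()
for n in ['scene','side','wrist']:
    s=snap(n,n+sys.argv[3]); E=campose(s,st)
    # caps: connected small blobs; fall back to all hulls
    for p,a,h in blobs(s,col):
        q=toplane(s,E,[p],Z[col]+dz)[0]; 
        if .35<np.hypot(*q[:2])<.8: print(n,p.round(),a,q.round(4),'bench',toplane(s,E,[p],Z[col])[0].round(4))
E
python3 m.py blue .004 3
```

```text
scene [407. 204.] 1340.0 [0.6814 0.1391 0.0825] bench [0.678  0.1431 0.0785]
scene [316. 183.] 195.5 [ 0.4754 -0.0056  0.0825] bench [ 0.4706 -0.0025  0.0785]
scene [423. 178.] 165.5 [0.6183 0.2605 0.0825] bench [0.6145 0.2653 0.0785]
side [256. 248.] 1694.5 [0.5968 0.2797 0.0825] bench [0.5981 0.2763 0.0785]
side [324. 184.] 166.0 [ 0.4734 -0.0018  0.0825] bench [ 0.4741 -0.0064  0.0785]
wrist [321. 223.] 10941.5 [0.6205 0.2487 0.0825] bench [0.6205 0.2471 0.0785]
```

View pics/wrist3.png

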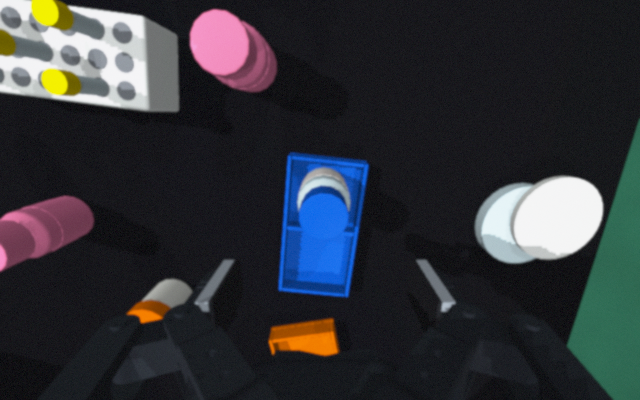

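```bash
python3 - <<'E'
from h import *
st=env.read_state(); s=env.snapshot('wrist'); E=campose(s,st)
b=max((b for b in blobs(s,'blue') if 250<b[0][0]<400),key=lambda b:b[1])
print(toplane(s,E,[b[0]],.012)); print(toplane(s,E,[(289,154),(368,160),(348,297),(279,289)],.024)); print('divider',toplane(s,E,[(320,228)],.021))
E
```

```text
[[0.61975502 0.22150513 0.012     ]]
[[0.58837752 0.29850526 0.024     ]
 [0.6653263  0.29273513 0.024     ]
 [0.64980679 0.13608266 0.024     ]
 [0.57131057 0.14665184 0.024     ]]
divider [[0.61807312 0.21995451 0.021     ]]
```

Bottle_b stands in the centre of its bay. Next is bottle_a.

Request:
{"api": "apply_moves", "payload": {"targets": [[[-0.0667,-0.0333,-0.0167,0],[-0.15,-0.0833,-0.0167,0],[-0.2333,-0.1333,-0.0167,0],[-0.3167,-0.1833,-0.0167,0],[-0.3917,-0.225,-0.0167,0],[-0.4367,-0.2483,0.0333,0],[-0.4367,-0.2483,0.1,0],[-0.4367,-0.2483,0.1333,0]]]}}

```text
clock: 7.0
eef_pos: [0.4712, -0.0054, 0.0781]
tcp_rot: [-2.22, -2.219, 0.004]
contact_force: [0.6, -0.8, 0.9]
gripper_width: 0.0855
finger_force: 0.0
```

Converted, 0.027 m is 0.045, 0.02 m is 0.0333.

Request:
{"api": "apply_moves", "payload": {"targets": [[[0,0,0.0333,0],[0,0,0.045,0],[0,0,0.045,0]]]}}

```text
clock: 7.38
eef_pos: [0.4724, -0.005, 0.0532]
tcp_rot: [-2.221, -2.221, 0.002]
contact_force: [-0.1, 0.0, 0.3]
gripper_width: 0.0855
finger_force: 0.0
```

Request:
{"api": "apply_moves", "payload": {"targets": [[[0,0,0,0],[0,0,0,0],[0,0,0,0],[0,0,0,0],[0,0,0,0],[0,0,0,0]]], "hand": 1}}

```text
clock: 8.12
eef_pos: [0.4734, -0.005, 0.0546]
tcp_rot: [2.221, 2.221, 0.001]
contact_force: [-2.4, 0.1, 11.8]
gripper_width: 0.0432
finger_force: 29.2
```

Converted, 0.186 m is 0.31, 0.12 m is 0.2.

Request:
{"api": "apply_moves", "payload": {"targets": [[[0,0,-0.025,0],[0,0,-0.0833,0],[0.025,0.025,-0.125,0],[0.1,0.0833,-0.125,0],[0.1833,0.1417,-0.125,0],[0.2583,0.2,-0.125,0],[0.31,0.2367,-0.125,0],[0.31,0.2367,-0.125,0]]]}}

```text
clock: 9.12
eef_pos: [0.6155, 0.1839, 0.1293]
tcp_rot: [-2.218, -2.224, -0.002]
contact_force: [-1.4, -0.3, -0.9]
gripper_width: 0.043
finger_force: 29.5
```

```bash
python3 m.py blue .08 4; python3 -c "
from h import *
st=env.read_state();print(st['eef_pos'],st['gripper_width'],st['contact_force'])"
```

```text
scene [407. 204.] 1281.5 [0.7469 0.0603 0.1585] bench [0.6794 0.1409 0.0785]
scene [423. 178.] 164.0 [0.6914 0.1686 0.1585] bench [0.6157 0.2653 0.0785]
scene [404. 163.] 154.0 [0.6168 0.176  0.1585] bench [0.5299 0.2738 0.0785]
scene [456. 107.] 275.0 [0.4552 0.5641 0.1585] bench [0.3442 0.7197 0.0785]
side [256. 249.] 1638.5 [0.5713 0.3466 0.1585] bench [0.5975 0.2788 0.0785]
side [258. 201.] 202.0 [0.6135 0.186  0.1585] bench [0.6436 0.1033 0.0785]
wrist [325. 293.] 7036.5 [0.6165 0.1837 0.1585] bench [0.6168 0.1286 0.0785]
wrist [329. 151.] 16756.5 [0.618  0.2488 0.1585] bench [0.6193 0.2392 0.0785]
[0.61470083 0.18009009 0.12922337] 0.042730726438492024 [ 0.74134616 -0.61201396 -0.15604   ]
```

Converted, 0.0695 m is 0.1158, 0.068 m is 0.1133.

Request:
{"api": "apply_moves", "payload": {"targets": [[[0,0,0.05,0],[0,0,0.0833,0],[0,0,0.1,0],[0,0,0.1083,0],[0,0,0.1133,0],[0,0,0.1158,0],[0,0,0.1158,0]]]}}

```text
clock: 10.15
eef_pos: [0.6151, 0.1811, 0.0595]
tcp_rot: [2.221, 2.221, 0.0]
contact_force: [0.1, -0.3, -0.7]
gripper_width: 0.043
finger_force: 29.5
```

Converted, 0.0015 m is 0.0025, 0.001 m is 0.0017.

Request:
{"api": "apply_moves", "payload": {"targets": [[[0,0,0.0017,0],[0,0,0.0025,0],[0,0,0.0025,0]]]}}

```text
clock: 10.52
eef_pos: [0.6153, 0.1812, 0.0587]
tcp_rot: [2.221, 2.221, 0.001]
contact_force: [-4.0, -1.0, 10.0]
gripper_width: 0.0428
finger_force: 32.6
```

Converted, -0.1 m is -0.1667, -0.001 m is -0.0017.

Request:
{"api": "apply_moves", "payload": {"targets": [[[0,0,-0.0017,0],[0,0,-0.0017,0],[0,0,-0.0017,0],[0,0,-0.0017,0],[0,0,-0.05,0],[0,0,-0.1333,0],[0,0,-0.1667,0]]], "hand": -1}}

```text
clock: 11.4
eef_pos: [0.6159, 0.1813, 0.1606]
tcp_rot: [2.22, 2.22, 0.005]
contact_force: [0.8, -0.1, -1.3]
gripper_width: 0.0855
finger_force: 0.0
```

Converted, -0.313 m is -0.5217, -0.295 m is -0.4917.

Request:
{"api": "apply_moves", "payload": {"targets": [[[-0.0667,-0.0333,0,0],[-0.15,-0.0667,0,0],[-0.2417,-0.1,0,0],[-0.3333,-0.1417,0,0],[-0.425,-0.1833,0,0],[-0.4917,-0.2083,0,0],[-0.5217,-0.2183,0,0],[-0.5217,-0.2183,0.0333,0]]]}}

```text
clock: 12.4
eef_pos: [0.484, -0.1339, 0.1383]
tcp_rot: [2.223, 2.217, 0.001]
contact_force: [0.2, -0.5, 0.5]
gripper_width: 0.0855
finger_force: 0.0
```

```bash
python3 m.py orange 0 5; python3 m.py blue .004 6;  python3 -c "
from h import *
st=env.read_state();print(st['eef_pos'],st['gripper_width'],st['contact_force'])
s=cv2.imread('pics/side6.png');t=cv2.imread('pics/wrist6.png')
cv2.imwrite('pics/m6.png',np.hstack([cv2.resize(s[120:300,210:370],(356,400)),cv2.resize(t,(440,275),interpolation=3)[:,:] if 0 else cv2.copyMakeBorder(cv2.resize(t,(440,275)),0,125,0,0,0)]))"
```

```text
scene [347. 228.] 1672.0 [ 0.6442 -0.0269  0.053 ] bench [ 0.6442 -0.0269  0.053 ]
scene [279. 209.] 277.0 [ 0.4839 -0.1298  0.053 ] bench [ 0.4839 -0.1298  0.053 ]
scene [345. 171.] 193.0 [0.4333 0.1251 0.053 ] bench [0.4333 0.1251 0.053 ]
scene [394.  82.] 1808.0 [-0.0295  0.7486  0.053 ] bench [-0.0295  0.7486  0.053 ]
side [329. 222.] 258.5 [0.4352 0.1214 0.053 ] bench [0.4352 0.1214 0.053 ]
side [280. 198.] 1113.0 [0.5922 0.0527 0.053 ] bench [0.5922 0.0527 0.053 ]
side [327. 164.] 180.5 [ 0.4861 -0.1338  0.053 ] bench [ 0.4861 -0.1338  0.053 ]
wrist [330. 214.] 3343.5 [ 0.4894 -0.1361  0.053 ] bench [ 0.4894 -0.1361  0.053 ]
wrist [440.  21.] 440.0 [0.5654 0.0062 0.053 ] bench [0.5654 0.0062 0.053 ]
wrist [478.  67.] 15269.0 [ 0.5962 -0.023   0.053 ] bench [ 0.5962 -0.023   0.053 ]
scene [406. 200.] 1690.5 [0.6685 0.1474 0.0825] bench [0.665  0.1515 0.0785]
scene [423. 177.] 167.0 [0.6181 0.2607 0.0825] bench [0.6143 0.2656 0.0785]
scene [456. 107.] 273.5 [0.3499 0.712  0.0825] bench [0.3444 0.7198 0.0785]
side [249. 240.] 247.0 [0.6229 0.2547 0.0825] bench [0.6244 0.2512 0.0785]
side [257. 252.] 1348.5 [0.5905 0.2907 0.0825] bench [0.5918 0.2874 0.0785]
side [260. 220.] 209.0 [0.6151 0.1783 0.0825] bench [0.6165 0.1745 0.0785]
[ 0.48428233 -0.13175087  0.13826891] 0.08550370974771873 [0.334185   0.35274791 0.90126748]
```

View pics/m6.png

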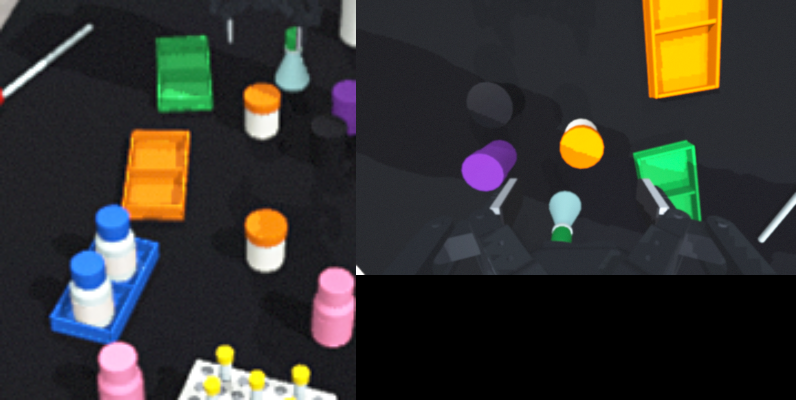

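Both bottles stand in the blue tray. The left crop has their caps at (112,222) and (88,268), and the jar lid is centred in the wrist view. Descending on jar 1.

Request:
{"api": "apply_moves", "payload": {"targets": [[[0,0.0017,0.0667,0],[0,0.0017,0.1333,0],[0,0.0017,0.1667,0],[0,0.0017,0.1783,0],[0,0.0017,0.1783,0]]]}}

```text
clock: 13.32
eef_pos: [0.4853, -0.1319, 0.0312]
tcp_rot: [2.221, 2.222, 0.0]
contact_force: [-0.4, -0.2, -0.4]
gripper_width: 0.0853
finger_force: 0.0
```

Request:
{"api": "apply_moves", "payload": {"targets": [[[0,0,0,0],[0,0,0,0],[0,0,0,0],[0,0,0,0],[0,0,0,0],[0,0,0,0]]], "hand": 1}}

```text
clock: 14.08
eef_pos: [0.4855, -0.1321, 0.0317]
tcp_rot: [2.221, 2.221, 0.001]
contact_force: [-2.4, 0.9, 10.6]
gripper_width: 0.0511
finger_force: 29.3
```

Converted, 0.1285 m is 0.2142, 0.102 m is 0.17.

Request:
{"api": "apply_moves", "payload": {"targets": [[[0,0,-0.025,0],[0,0,-0.075,0],[0.0167,0.02,-0.1,0],[0.0583,0.075,-0.1,0],[0.1083,0.1367,-0.1,0],[0.15,0.1883,-0.1,0],[0.17,0.2142,-0.1,0],[0.17,0.2142,-0.1,0]]]}}

```text
clock: 15.08
eef_pos: [0.6142, -0.0287, 0.0916]
tcp_rot: [2.219, 2.223, 0.001]
contact_force: [0.7, -0.1, -1.4]
gripper_width: 0.0513
finger_force: 31.6
```

```bash
python3 m.py orange .061 7; python3 -c "
from h import *
st=env.read_state();print(st['eef_pos'],st['gripper_width'],st['contact_force'])
s=cv2.imread('pics/side7.png');t=cv2.imread('pics/wrist7.png')
cv2.imwrite('pics/m7.png',np.hstack([cv2.resize(s[120:300,210:370],(356,400)),cv2.copyMakeBorder(cv2.resize(t,(440,275)),0,125,0,0,0)]))"
```

```text
scene [347. 228.] 1662.0 [ 0.6972 -0.0701  0.114 ] bench [ 0.6445 -0.0271  0.053 ]
scene [337. 203.] 190.5 [ 0.6089 -0.0347  0.114 ] bench [0.5469 0.0121 0.053 ]
scene [399.  82.] 1467.0 [0.1013 0.644  0.114 ] bench [-0.014   0.7619  0.053 ]
scene [145.  64.] 222.0 [-0.6842 -0.1596  0.114 ] bench [-0.8818 -0.1259  0.053 ]
side [329. 222.] 260.5 [0.4258 0.1818 0.114 ] bench [0.435  0.1215 0.053 ]
side [280. 198.] 1107.5 [0.5729 0.1174 0.114 ] bench [0.592  0.0528 0.053 ]
side [279. 164.] 194.0 [ 0.613  -0.0282  0.114 ] bench [ 0.6348 -0.1025  0.053 ]
side [437.  65.] 378.5 [ 0.1555 -0.7707  0.114 ] bench [ 0.1466 -0.8949  0.053 ]
wrist [314. 192.] 32172.0 [0.6104 0.0172 0.114 ] bench [0.6081 0.0008 0.053 ]
wrist [25. 13.] 1014.5 [0.5045 0.0854 0.114 ] bench [0.4489 0.1033 0.053 ]
[ 0.61300356 -0.03074406  0.09127274] 0.05094943340305842 [-0.19089996 -0.55435803  0.7533476 ]
```

View pics/m7.png

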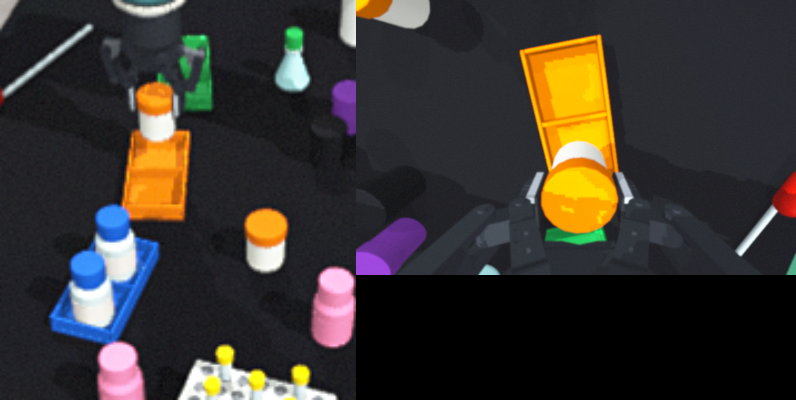

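```bash
python3 - <<'E'
from h import *
st=env.read_state(); s=env.snapshot('wrist'); E=campose(s,st)
w=toplane(s,E,[(240,74),(356,52)],.024); v=toplane(s,E,[(269,183),(369,170)],.021)
print(w,v,w.mean(0),v.mean(0), st['eef_pos'])
E
```

```text
[[0.55680749 0.07341574 0.024     ]
 [0.63439956 0.08664517 0.024     ]] [[ 0.57130195 -0.00241931  0.021     ]
 [ 0.64708903  0.00759909  0.021     ]] [0.59560352 0.08003045 0.024     ] [0.60919549 0.00258989 0.021     ] [ 0.61300356 -0.03074406  0.09127274]
```

Converted, 0.0565 m is 0.0942, -0.002 m is -0.0033.

Request:
{"api": "apply_moves", "payload": {"targets": [[[-0.0033,0.0017,0.0333,0],[-0.0033,0.0017,0.0583,0],[-0.0033,0.0017,0.075,0],[-0.0033,0.0017,0.085,0],[-0.0033,0.0017,0.09,0],[-0.0033,0.0017,0.0925,0],[-0.0033,0.0017,0.0942,0],[-0.0033,0.0017,0.0942,0]]]}}

```text
clock: 16.27
eef_pos: [0.6146, -0.032, 0.0357]
tcp_rot: [2.221, 2.221, 0.0]
contact_force: [-10.3, 1.1, 19.8]
gripper_width: 0.051
finger_force: 33.6
```

Request:
{"api": "apply_moves", "payload": {"targets": [[[0,0,-0.0017,0],[0,0,-0.0017,0],[0,0,-0.0017,0],[0,0,-0.0017,0],[0,0,-0.05,0],[0,0,-0.1333,0],[0,0,-0.1667,0]]], "hand": -1}}

```text
clock: 17.15
eef_pos: [0.6155, -0.032, 0.137]
tcp_rot: [2.22, 2.22, 0.003]
contact_force: [0.3, 0.6, -0.7]
gripper_width: 0.0854
finger_force: 0.0
```

Converted, -0.18 m is -0.3, -0.17 m is -0.2833.

Request:
{"api": "apply_moves", "payload": {"targets": [[[0.0333,-0.0417,0,0],[0.0917,-0.1083,0,0],[0.15,-0.175,0,0],[0.2083,-0.2417,0,0],[0.245,-0.2833,0,0],[0.2592,-0.3,0.0167,0],[0.2592,-0.3,0.0667,0],[0.2592,-0.3,0.0833,0]]]}}

```text
clock: 18.15
eef_pos: [0.434, 0.1228, 0.0826]
tcp_rot: [-2.221, -2.22, 0.004]
contact_force: [-0.2, -0.2, -0.9]
gripper_width: 0.0854
finger_force: 0.0
```

```bash
python3 m.py orange 0 8; python3 -c "
from h import *
st=env.read_state();print(st['eef_pos'],st['gripper_width'],st['contact_force'])"
```

```text
scene [346. 228.] 1791.0 [ 0.6403 -0.0272  0.053 ] bench [ 0.6403 -0.0272  0.053 ]
scene [345. 171.] 189.0 [0.4336 0.1247 0.053 ] bench [0.4336 0.1247 0.053 ]
scene [395.  83.] 1705.0 [-0.0174  0.7442  0.053 ] bench [-0.0174  0.7442  0.053 ]
side [329. 222.] 257.0 [0.4352 0.1216 0.053 ] bench [0.4352 0.1216 0.053 ]
side [280. 196.] 1221.0 [0.5947 0.0414 0.053 ] bench [0.5947 0.0414 0.053 ]
wrist [482. 388.] 635.5 [ 0.5603 -0.0069  0.053 ] bench [ 0.5603 -0.0069  0.053 ]
wrist [524. 292.] 7831.0 [0.5747 0.0822 0.053 ] bench [0.5747 0.0822 0.053 ]
wrist [329. 241.] 5350.5 [0.4375 0.1214 0.053 ] bench [0.4375 0.1214 0.053 ]
[0.43466208 0.12307068 0.0840536 ] 0.08524578653838039 [ 0.27931945 -0.46707234 -0.05362948]
```

Converted, 0.053 m is 0.0883, 0.047 m is 0.0783.

Request:
{"api": "apply_moves", "payload": {"targets": [[[0,0,0.05,0],[0,0,0.0783,0],[0,0,0.0883,0],[0,0,0.0883,0]]]}}

```text
clock: 18.8
eef_pos: [0.4348, 0.1235, 0.0317]
tcp_rot: [2.222, 2.221, 0.0]
contact_force: [0.7, 0.2, -0.2]
gripper_width: 0.0856
finger_force: 0.0
```

Request:
{"api": "apply_moves", "payload": {"targets": [[[0,0,0,0],[0,0,0,0],[0,0,0,0],[0,0,0,0],[0,0,0,0],[0,0,0,0]]], "hand": 1}}

```text
clock: 19.55
eef_pos: [0.4349, 0.1236, 0.032]
tcp_rot: [2.221, 2.221, 0.001]
contact_force: [-2.1, -1.5, 11.9]
gripper_width: 0.051
finger_force: 29.2
```

Request:
{"api": "apply_moves", "payload": {"targets": [[[0,0,-0.025,0],[0,0,-0.075,0],[-0.0167,0.025,-0.1,0],[-0.05,0.1,-0.1,0],[-0.0917,0.1833,-0.1,0],[-0.1217,0.25,-0.1,0],[-0.1358,0.2767,-0.1,0],[-0.1358,0.2767,-0.1,0]]]}}

```text
clock: 20.55
eef_pos: [0.6011, 0.0412, 0.0919]
tcp_rot: [2.223, 2.22, 0.0]
contact_force: [-0.6, -0.4, -0.7]
gripper_width: 0.0511
finger_force: 31.8
```

Request:
{"api": "apply_moves", "payload": {"targets": [[[0,0,0.0333,0],[0,0,0.0583,0],[0,0,0.075,0],[0,0,0.085,0],[0,0,0.09,0],[0,0,0.0925,0],[0,0,0.0942,0],[0,0,0.0942,0]]]}}

```text
clock: 21.55
eef_pos: [0.6006, 0.042, 0.0361]
tcp_rot: [2.221, 2.221, 0.0]
contact_force: [-9.1, -0.7, 17.9]
gripper_width: 0.051
finger_force: 33.5
```

Converted, -0.1 m is -0.1667, -0.08 m is -0.1333.

Request:
{"api": "apply_moves", "payload": {"targets": [[[0,0,-0.0017,0],[0,0,-0.0017,0],[0,0,-0.0017,0],[0,0,-0.0017,0],[0,0,-0.05,0],[0,0,-0.1333,0],[0,0,-0.1667,0]]], "hand": -1}}

```text
clock: 22.42
eef_pos: [0.6015, 0.0421, 0.1375]
tcp_rot: [2.22, 2.22, 0.004]
contact_force: [-0.7, -1.0, -0.3]
gripper_width: 0.0851
finger_force: 0.0
```

Converted, -0.2945 m is -0.4908, -0.28 m is -0.4667.

Request:
{"api": "apply_moves", "payload": {"targets": [[[-0.0667,-0.0333,0,0],[-0.15,-0.075,0,0],[-0.2333,-0.1167,0,0],[-0.3167,-0.1583,0,0],[-0.4,-0.2,0,0],[-0.4667,-0.2283,0,0],[-0.4908,-0.2392,0,0],[-0.4908,-0.2392,0,0]]]}}

```text
clock: 23.42
eef_pos: [0.4568, -0.2529, 0.1347]
tcp_rot: [-2.223, -2.22, 0.0]
contact_force: [0.3, 1.0, -0.3]
gripper_width: 0.0857
finger_force: 0.0
```

```bash
python3 m.py green 0 9; python3 -c "
from h import *
st=env.read_state();print(st['eef_pos'],st['gripper_width'],st['contact_force'])
s=cv2.imread('pics/side9.png');t=cv2.imread('pics/wrist9.png')
cv2.imwrite('pics/m9.png',np.hstack([cv2.resize(s[120:300,210:370],(356,400)),cv2.copyMakeBorder(cv2.resize(t,(440,275)),0,125,0,0,0)]))"
```

```text
scene [273. 269.] 2287.0 [ 0.6811 -0.2534  0.077 ] bench [ 0.6811 -0.2534  0.077 ]
scene [231. 213.] 123.0 [ 0.457  -0.2506  0.077 ] bench [ 0.457  -0.2506  0.077 ]
side [292. 153.] 830.5 [ 0.5992 -0.1366  0.077 ] bench [ 0.5992 -0.1366  0.077 ]
side [342. 137.] 67.5 [ 0.4591 -0.2544  0.077 ] bench [ 0.4591 -0.2544  0.077 ]
wrist [329. 228.] 1252.0 [ 0.4608 -0.2563  0.077 ] bench [ 0.4608 -0.2563  0.077 ]
wrist [504. 166.] 17435.0 [ 0.5845 -0.2092  0.077 ] bench [ 0.5845 -0.2092  0.077 ]
[ 0.45773199 -0.25110533  0.13473226] 0.08548109591484085 [-0.16023221  0.98934796 -0.1160725 ]
```

View pics/m9.png

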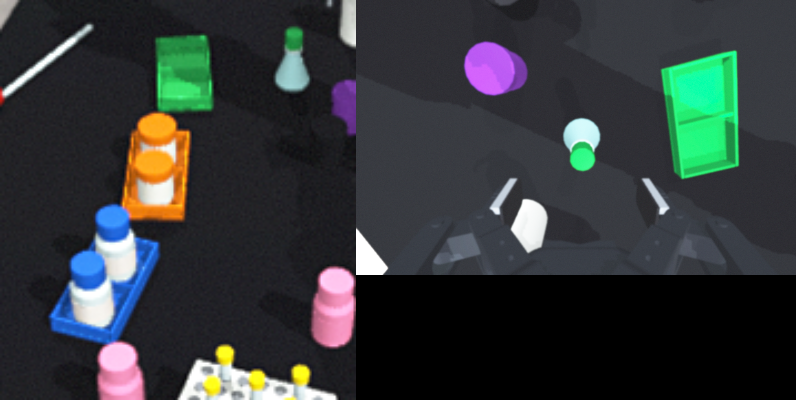

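Converted, 0.076 m is 0.1267, -0.001 m is -0.0017.

Request:
{"api": "apply_moves", "payload": {"targets": [[[-0.0017,0.0033,0.0583,0],[-0.0017,0.0033,0.1033,0],[-0.0017,0.0033,0.1233,0],[-0.0017,0.0033,0.1267,0],[-0.0017,0.0033,0.1267,0]]]}}

```text
clock: 24.2
eef_pos: [0.4595, -0.2535, 0.0595]
tcp_rot: [2.22, 2.221, 0.0]
contact_force: [0.1, 0.0, 0.6]
gripper_width: 0.0852
finger_force: 0.0
```

Request:
{"api": "apply_moves", "payload": {"targets": [[[0,0,0,0],[0,0,0,0],[0,0,0,0],[0,0,0,0],[0,0,0,0],[0,0,0,0],[0,0,0,0],[0,0,0,0]]], "hand": 1}}

```text
clock: 25.2
eef_pos: [0.4591, -0.2536, 0.0589]
tcp_rot: [2.221, 2.221, -0.0]
contact_force: [-0.5, 0.5, 5.3]
gripper_width: 0.0252
finger_force: 31.4
```

```bash
python3 - <<'E'
from h import *
s=env.snapshot('wrist'); s['image']=cv2.imread('pics/wrist9.png')[:,:,::-1].copy()
st={'eef_pos':np.array([.4577,-.2511,.1347]),'tcp_rot':np.array([-2.2214,-2.2214,0])}; E=campose(s,st)
for b in blobs(s,'green',5000):
    print(toplane(s,E,[b[0]],.012)); print(toplane(s,E,cv2.approxPolyDP(b[2],4,True)[:,0],.024))
E
```

```text
[[ 0.62627897 -0.21848062  0.012     ]]
[[ 0.64319675 -0.14038833  0.024     ]
 [ 0.68391033 -0.28759198  0.024     ]
 [ 0.60563432 -0.31031     0.024     ]
 [ 0.5928842  -0.2982562   0.024     ]
 [ 0.55695949 -0.16217072  0.024     ]]
```

Converted, 0.155 m is 0.2583, -0.07 m is -0.1167.

Request:
{"api": "apply_moves", "payload": {"targets": [[[0,0,-0.025,0],[0,0,-0.075,0],[0.0083,0.025,-0.1167,0],[0.0417,0.0917,-0.1167,0],[0.075,0.1667,-0.1167,0],[0.1,0.2333,-0.1167,0],[0.1092,0.2583,-0.1167,0],[0.1092,0.2583,-0.1167,0]]]}}

```text
clock: 26.25
eef_pos: [0.6141, -0.1876, 0.1289]
tcp_rot: [-2.22, -2.222, 0.0]
contact_force: [-0.2, -1.2, -0.6]
gripper_width: 0.0248
finger_force: 31.0
```

```bash
python3 m.py green .07 10; python3 -c "
from h import *
st=env.read_state();print(st['eef_pos'],st['gripper_width'],st['contact_force'])
s=cv2.imread('pics/side10.png');t=cv2.imread('pics/wrist10.png')
cv2.imwrite('pics/m10.png',np.hstack([cv2.resize(s[90:210,240:340],(300,360)),cv2.resize(t[100:388,150:550],(500,360))]))"
```

```text
scene [272. 270.] 2201.0 [ 0.7416 -0.2811  0.147 ] bench [ 0.6831 -0.2557  0.077 ]
side [292. 153.] 830.5 [ 0.5762 -0.0466  0.147 ] bench [ 0.5992 -0.1366  0.077 ]
side [291. 125.] 57.0 [ 0.6131 -0.1884  0.147 ] bench [ 0.639  -0.2898  0.077 ]
wrist [325. 282.] 3287.0 [ 0.6151 -0.1895  0.147 ] bench [ 0.6151 -0.2345  0.077 ]
wrist [333. 213.] 10281.5 [ 0.6189 -0.1526  0.147 ] bench [ 0.6211 -0.1769  0.077 ]
[ 0.61285843 -0.18899227  0.12902812] 0.025119328079168213 [-0.13187676  0.17720925 -1.01366397]
```

View pics/m10.png

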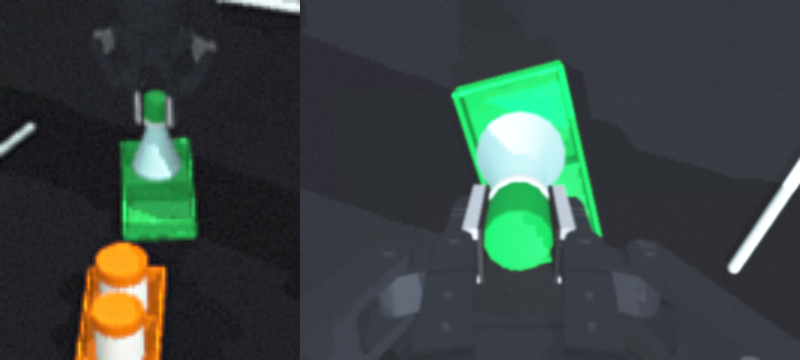

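```bash
python3 - <<'E'
from h import *
st=env.read_state(); s=env.snapshot('wrist'); E=campose(s,st)
w=toplane(s,E,[(273,174),(360,150)],.024); m=w.mean(0)[:2]; e=w[1]-w[0]; e/=np.linalg.norm(e); u=np.array([-e[1],e[0]])
print(w,np.linalg.norm(w[1]-w[0]),'ctr',m-.077*u,'bay',m-.0395*u, 'div',toplane(s,E,[(374,232)],.021),st['eef_pos'])
E
```

```text
[[ 0.56817132 -0.16075622  0.024     ]
 [ 0.64378382 -0.1399616   0.024     ]] 0.07841981395234024 ctr [ 0.62639569 -0.22460243] bay [ 0.6164518  -0.18844487] div [[ 0.6602733  -0.21716087  0.021     ]] [ 0.61285843 -0.18899227  0.12902812]
```

Converted, 0.067 m is 0.1117, 0.002 m is 0.0033.

Request:
{"api": "apply_moves", "payload": {"targets": [[[0,0.0033,0.0417,0],[0,0.0033,0.075,0],[0,0.0033,0.0933,0],[0,0.0033,0.1033,0],[0,0.0033,0.1083,0],[0,0.0033,0.1108,0],[0,0.0033,0.1117,0],[0,0.0033,0.1117,0]]]}}

```text
clock: 27.45
eef_pos: [0.6165, -0.1882, 0.0629]
tcp_rot: [2.221, 2.221, 0.001]
contact_force: [-1.8, 0.5, 6.9]
gripper_width: 0.0254
finger_force: 31.3
```

Contact with the floor. Releasing and retreating.

Request:
{"api": "apply_moves", "payload": {"targets": [[[0,0,0,0],[0,0,0,0],[0,0,0,0],[0,0,0,0],[0,0,-0.05,0],[0,0,-0.1333,0],[0,0,-0.2167,0],[0,0,-0.25,0]]], "hand": -1}}

```text
clock: 28.45
eef_pos: [0.6169, -0.1883, 0.215]
tcp_rot: [2.219, 2.219, 0.003]
contact_force: [-0.2, -0.7, -1.0]
gripper_width: 0.0852
finger_force: 0.0
```

```bash
python3 m.py green .004 11 | grep wrist; python3 -c "
from h import *
s=cv2.imread('pics/side11.png');t=cv2.imread('pics/scene11.png')
cv2.imwrite('pics/m11.png',np.hstack([cv2.resize(s[80:340,210:410],(400,520)),cv2.resize(t[120:310,230:450][:,:],(400,520))]))"
```

```text
wrist [329. 206.] 8386.5 [ 0.622  -0.1991  0.081 ] bench [ 0.6221 -0.2004  0.077 ]
```

View pics/m11.png

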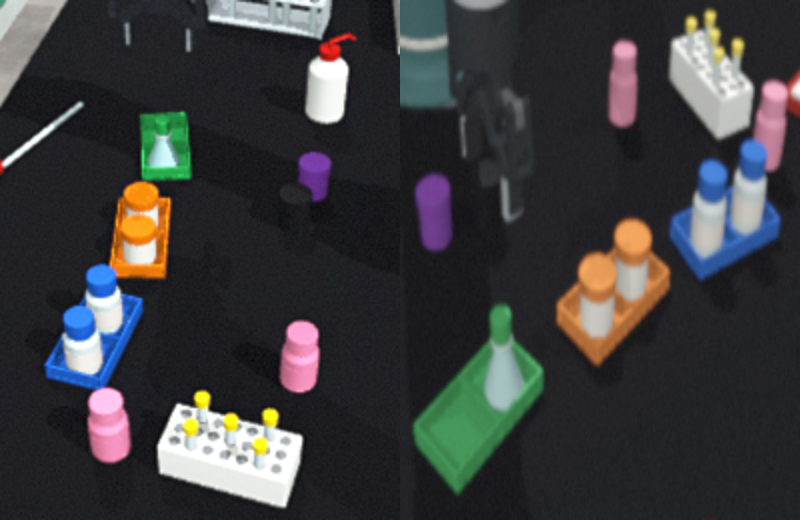

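All five stand upright in their own bays. The bystanders and look-alikes are where they were, and the gripper is clear.

```bash
python3 -c "
from cell import env
print(env.job_done())"
```

```text
the job is handed in; nothing more can be done
None
```

I put all five things away upright, each in its own bay of the matching tray, left the rack, wash bottle and look-alikes alone, and handed the job in at about 28.6 s; no verdict came back.

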